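# Open the wok stove's gas to the middle mark and spark it

### The arm

A 6-joint arm with a two-finger parallel gripper is mounted at the origin on the work surface. World frame = base frame: x ahead of the robot, y to its left, z up, the work surface at z = 0. Lengths are in m, angles in rad, forces in N, time in s.
With the tool pointing down it reaches from about 0.225 to 0.875 m from the base axis. Payload 3.4 kg.
Tool frame: the origin (TCP) lies at the centre of the arm's flange, where the gripper is bolted on; the fingertips stand 173 mm ahead of it and the grasp point (between the pads) lies 155 mm ahead of it; x points along the fingers, y is the direction in which the jaws open and shut, and the axes are right-handed (so a half turn about x gives the same grasp; the last joint's range is limited). The gripper opens to 85 mm and grips with 20 to 120 N. Pads are 22 mm wide; open, the fingers measure 114 mm over their backs; the gripper's body (76 mm by 85 mm) begins 54 mm behind the grasp point. The pads swing forward as they close: fully open they stand 13 mm farther back than shut.
Start: joints at [1.023, 0.276, 1.505, -0, 1.361, -0.121], TCP at [0.238, 0.523, 0.405] pointing down, gripper open.
Joint ranges: [-2.89, 2.89], [-0.75, 2.08], [0.22, 2.7], [-1.18, 4.32], [0.11, 2.71], [-2.7, 2.7]. Speed limits (rad/s): [2.57, 2.57, 3.14, 3.14, 3.14, 3.14].

### API

Orientations are given as a 3x3 rotation matrix whose columns are the frame's x, y, z axes.
In Python, from workcell import telemetry, vision, workorder gives the robot as it stands. The module is installed in compiled form; this text tells all that it offers.
- The arm moves only by the shell command python3 -m handwheel 'ROWS' [OPENING] [FORCE]. ROWS is JSON, a list of rows, each a list of 2 entries, a list of its own where there are three numbers: the shift along the tool's x, y, z in m, then the turn about the tool's x in rad. A call has 1 to 12 rows; each row shifts and turns the pose as measured when the row begins, along the tool's axes as they then stand; what a row does not reach is not made up. A row lasts 1/12 s, in which the tool goes at most 41.7 mm and 7.16 degrees, less where a joint would pass 70% of its speed; a pose out of reach is approached as far as the arm can. A call is refused whole if a number of a shift passes 0.0417 or a number of a turn 0.125, either way. A call with a gripper value outside its range is refused whole. OPENING is the gripper command: -1 is fully open, 1 is shut, values between are in proportion, set as the call begins (- or left out, the last holds). The fingers move at their own pace and stop on an object; FORCE is the grip in N (left out, the last holds). Time passes only in rows, so rows that do not move let the fingers close. It gives the time, the measured TCP pose, the force and the opening at its end, in the units of the state.
- telemetry.read_state(): the state, without advancing time (a new reading comes with each control period).
- vision.capture(name): name is "scene" or "top" or "wrist"; returns the picture (420x560x3 uint8, red, green, blue); there is no depth.
- vision.get_calibration(name): a dict with "fx", "fy", "cx", "cy" (pixels), "T" (4x4, takes a point from camera to world coordinates). Camera axes: x right, y down, z forward; pixel columns grow to the right and rows downward; lengths in m; the calibration is good to about 2 mm. A picture is of the moment at which its call begins: read the wrist's pose just before it. get_calibration takes no time and is no camera call; for the wrist camera it gives the pose at the moment of the call.
- workorder.finish_job(): hands the job in, once; it reports no verdict.
The state is a dict: "time_s": time; "qpos": joint angles; "joint_velocities": joint speeds; "effort": joint torques, N m; "ee_pos": TCP position; "eef_rot": TCP orientation; "ft_force": force on the tool from outside, world axes, zero at the start; "ft_torque": the same for the moment, N m; "opening": finger opening in m.
Only numpy, scipy, OpenCV 4.12 (cv2) and the standard library are available. Lean on these libraries where they do the work, as an engineer would, in place of code of your own. Each camera call takes 0.05 s, during which the arm holds its last target.

### The job

Get the wok stove going at half gas: press the black gas wheel down just firmly enough to free its safety catch, turn it anticlockwise without wrenching it against the catch until the pointer on its far rim stands on the middle one of the three raised bars, and let go of it so that it can spring up. Then press the igniter button fully home and release it. Do not ram the wheel or the button, and leave everything else on and around the stove where it is.

Things in the scene. Friction and masses are not known exactly. Their poses are not given: they have to be found in the camera images.
- stove: The table-top gas wok stove: a steel box 460 mm front to back (x), 320 mm wide (y), 60 mm high; fixed. Origin at the worktop under its centre; x points to its back, away from the robot, y to the left. The gas wheel stands on its top at the front right, the igniter button at the front left. Two bystanders stand on its top.
- wheel_axis (a point): Point on the stove's top (60 mm up) on the gas wheel's vertical axis; axes as the stove's. The wheel is black: a disc 100 mm across, 6 mm thick, with a round fluted grip 46 mm across and 24 mm high on it, gripped from above with the fingertips on the disc. It is a push fit on its spindle and its height is not measured: the disc's upper face is 16 to 32 mm above this point, to be felt for.
- gas_wheel (a joint): Turn of the gas wheel in rad, 0 = off, growing anticlockwise from above, end stop 1.95. Catch: left up, the wheel stops at 0.06; hold it down from off until past 0.55. From there it turns freely (friction 0.06 N m), up or down, stays where left and springs up when let go. Wanted: 1.30, the middle bar (short bar 0.80, long bar 1.80).
- wheel_bar (a point): Middle of the wanted bar, the middle one of three raised black bars on the aluminium plate behind the wheel (in length and place), 67 mm from the axis. The wheel's pointer is a black beak on its rim, its tip 60 mm from the axis; when off it points to a round stud, 1.30 rad clockwise of this bar.
- catch: Small steel safety catch inside the valve, under the wheel; its origin lies on the wheel's axis on the stove's top. The wheel goes down on a spring: it yields from 2 N and frees the catch at 2.5 mm (11 N). Over 22 N on the catch (twisting the wheel with some 0.5 N m while it is not down) breaks it.
- end_stop: The valve's seat inside the stove, on the wheel's axis, that stops the wheel's downward travel at 4 mm, where the spring takes 16 N; origin at the stove's top. More than 6 N on the seat (22 N on the wheel in all) damages the valve.
- igniter_mark (a point): Centre of the top face of the igniter button at rest, 78 mm above the worktop: a round black button of 26 mm diameter in a steel collar of 42 mm diameter whose edge is 6 mm below the button's top, at the front left of the stove's top. It is pushed straight down.
- igniter (a joint): Travel of the igniter button in m: 0 released, 0.006 fully home on its stop. It begins to yield at about 2 N and is home at 6 N; more than 25 N damages it.
- wok_ring (a point): Centre of the stove's cast-iron wok ring, level with its top (41 mm above the stove's top): a burner with a ring of 105 mm outer radius, fixed, behind the wheel.
- salt_center (a point): Centre of a glass salt jar, 42 mm diameter, 60 mm high, standing on the stove's top at its right edge, beside the burner. Bystander.
- dish_center (a point): Centre of a white ceramic dipping dish, 72 mm diameter, 22 mm high, on the stove's top at its left edge, behind the igniter. Bystander.
- wok: Round-bottomed steel wok of 320 mm diameter in its steel stand, 113 mm high in all, left of the stove; origin at the worktop under its centre. Bystander.
- spatula: Bamboo spatula lying flat left of the stove, 290 mm long, 9 mm high. Bystander.
- container: Blue plastic container with lid, 178 x 128 x 75 mm, right of the stove; origin at its underside. Bystander.
- soy_bottle: Brown glass bottle, 62 mm diameter, 210 mm high, right of the stove at the front; origin at its underside. Bystander.
- tea_cup: White cup, 72 mm diameter, 75 mm high, right of the stove at the back; origin at its underside. Bystander.

How it is judged:
By the outcome, as a careful person would: the job done as asked, in the order asked, and still so for the second after the job is handed in, with the robot touching nothing.
It also fails if it takes over 61 s, if anything falls off the work surface, if the arm or the gripper's body presses on something with over 40 N, if the wrist force passes 120 N, or if a joint passes its speed limit or range.

## Working session

There is one attempt and no reset: what is moved stays moved. The work goes in short steps, Python scripts to look and compute and a shell command to move; the robot and the scene stay as the last step left them, time stands still between calls to the robot, and variables do not carry over. Pictures are saved under pics/ and viewed, and the job is handed in when it is done.

```bash
mkdir -p pics
python3 - <<'E'
from workcell import telemetry, vision
import cv2, numpy as np
s=telemetry.read_state()
for k,v in s.items(): print(k,np.round(v,4).tolist())
for n in ("scene","top","wrist"):
    c=vision.get_calibration(n); print(n,{k:np.round(v,4).tolist() for k,v in c.items()})
    im=vision.capture(n); cv2.imwrite(f"pics/{n}0.png",im[:,:,::-1])
E
```

```text
time_s 0.0
qpos [1.023, 0.2766, 1.5062, 0.0, 1.3607, -0.121]
joint_velocities [-0.0007, 0.0004, -0.0007, 0.0008, -0.0002, -0.0005]
effort [0.0006, -41.6762, -24.5802, -0.0005, 0.0109, 0.0]
ee_pos [0.2379, 0.5232, 0.4038]
eef_rot [[-0.001, 0.4139, 0.9103], [-0.0016, 0.9103, -0.4139], [-1.0, -0.0018, -0.0002]]
ft_force [-0.2306, -0.0825, -0.3494]
ft_torque [-0.006, -0.0061, -0.0141]
opening 0.0853
scene {'fx': 383.2999, 'fy': 383.2999, 'cx': 286.5444, 'cy': 210.9791, 'T': [[0.5612, 0.5117, -0.6505, 1.2123], [0.8276, -0.3373, 0.4486, -0.4522], [0.0101, -0.7901, -0.6128, 0.7488], [0.0, 0.0, 0.0, 1.0]]}
top {'fx': 426.3974, 'fy': 426.3974, 'cx': 275.5734, 'cy': 205.7226, 'T': [[0.0212, -0.9887, 0.1483, 0.3661], [-0.9995, -0.0242, -0.0187, 0.018], [0.0221, -0.1478, -0.9888, 1.2658], [0.0, 0.0, 0.0, 1.0]]}
wrist {'fx': 313.0378, 'fy': 313.0378, 'cx': 273.9265, 'cy': 209.1126, 'T': [[0.4141, 0.8663, 0.2795, 0.1665], [0.9102, -0.3934, -0.1292, 0.5561], [-0.002, 0.3079, -0.9514, 0.3741], [0.0, 0.0, 0.0, 1.0]]}
```

View pics/top0.png

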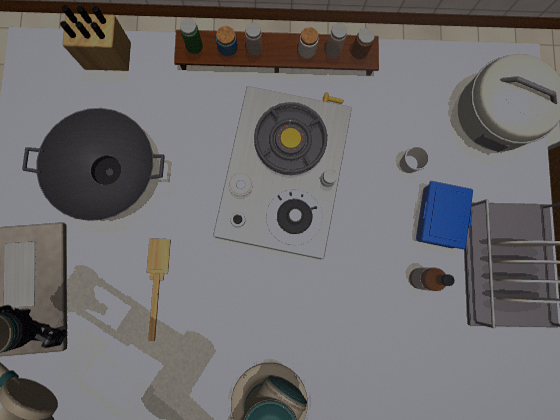

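View pics/scene0.png

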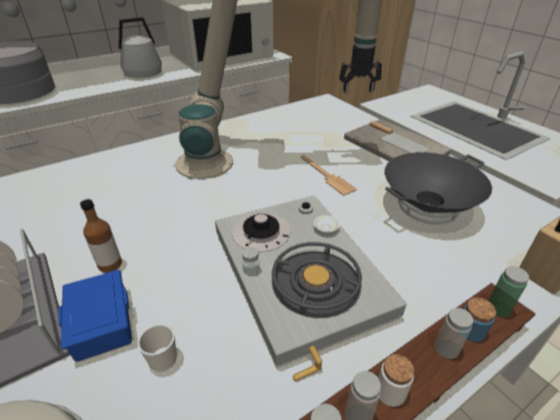

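View pics/wrist0.png

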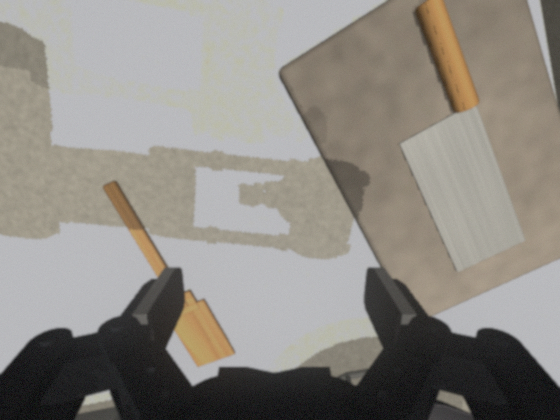

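```bash
cat > h.py <<'E'
from workcell import telemetry, vision
import cv2, numpy as np
def ray(cal,u,v,z):
    T=np.array(cal["T"]); d=T[:3,:3]@np.array([(u-cal["cx"])/cal["fx"],(v-cal["cy"])/cal["fy"],1.])
    o=T[:3,3]; return o+d*(z-o[2])/d[2]
def proj(cal,p):
    T=np.array(cal["T"]); q=T[:3,:3].T@(np.array(p)-T[:3,3]); return np.array([cal["fx"]*q[0]/q[2]+cal["cx"],cal["fy"]*q[1]/q[2]+cal["cy"]])
E
python3 - <<'E'
from h import *
im=cv2.imread("pics/top0.png"); cr=im[80:265,205:365]
cv2.imwrite("pics/topcrop.png",cv2.resize(cr,None,fx=3.2,fy=3.2,interpolation=cv2.INTER_CUBIC))
im=cv2.imread("pics/scene0.png"); cr=im[185:285,210:350]
cv2.imwrite("pics/scenecrop.png",cv2.resize(cr,None,fx=5,fy=5,interpolation=cv2.INTER_CUBIC))
c=vision.get_calibration("top")
for n,u,v,z in [("fl",215,236,.06),("fr",323,256,.06),("bl",248,87,.06),("br",351,105,.06),("wheel",295,215.5,.1),("ign",238,219,.078),("ring",290,138,.1),("dish",241,186,.08),("salt",328,178,.12)]:
    print(n,ray(c,u,v,z).round(4))
E
```

```text
fl [0.4564 0.1642 0.06  ]
fr [ 0.407  -0.1415  0.06  ]
bl [0.9025 0.0849 0.06  ]
br [ 0.8555 -0.2229  0.06  ]
wheel [ 0.515  -0.0582  0.1   ]
ign [0.5041 0.0999 0.078 ]
ring [ 0.736  -0.0409  0.1   ]
dish [0.5979 0.0945 0.08  ]
salt [ 0.6186 -0.1463  0.12  ]
```

View pics/topcrop.png

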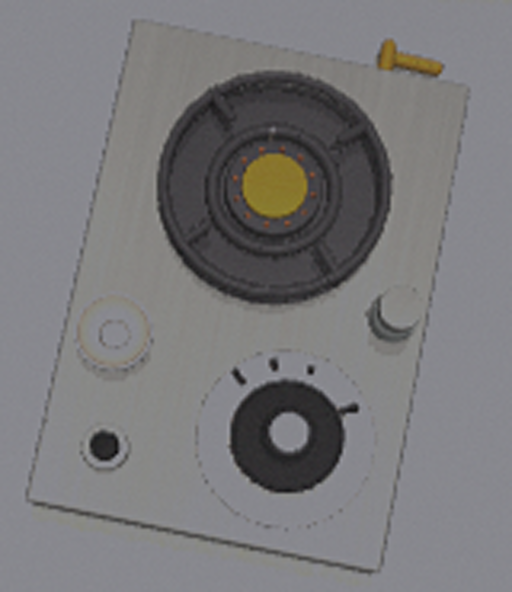

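View pics/scenecrop.png

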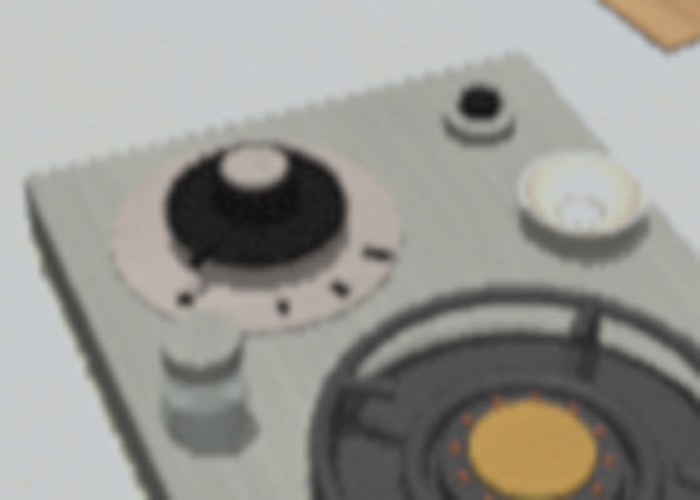

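```bash
python3 -m handwheel '[[[0,-0.026,0.031],0],[[0,-0.026,0.031],0],[[0,-0.026,0.031],0],[[0,-0.026,0.031],0],[[0,-0.026,0.031],0],[[0,-0.026,0.031],0],[[0,-0.026,0.031],0],[[0,-0.026,0.031],0],[[0,-0.026,0.031],0],[[0,-0.026,0.031],0],[[0,-0.026,0.031],0],[[0,-0.026,0.031],0]]' -1 30
```

```text
time_s: 1.15
ee_pos: [0.451, 0.0782, 0.3993]
eef_rot: [[-0.003, 0.399, 0.917], [0.002, 0.917, -0.399], [-1.0, 0.0, -0.004]]
ft_force: [0.7, 1.4, 0.3]
opening: 0.0854
```

```bash
python3 -m handwheel '[[[0.01,-0.025,0.028],0],[[0.01,-0.025,0.028],0],[[0.01,-0.025,0.028],0],[[0.01,-0.025,0.028],0],[[0,0,0],0.124],[[0,0,0],0.124],[[0,0,0],0.124],[[0,0,0],0.124],[[0,0,0],0.124],[[0,0,0],0.124],[[0,0,0],0]]'
python3 - <<'E'
from h import *
s=telemetry.read_state(); print(s['qpos'],s['ft_force'])
c=vision.get_calibration("wrist")
im=vision.capture("wrist"); cv2.imwrite("pics/w1.png",im[:,:,::-1])
np.save("w1cal.npy",c,allow_pickle=True)
print(proj(c,[.514,-.058,.09]))
E
```

```text
time_s: 2.07
ee_pos: [0.5189, -0.0775, 0.3536]
eef_rot: [[-0.004, 0.921, 0.39], [0.0, 0.39, -0.921], [-1.0, -0.004, -0.002]]
ft_force: [0.1, -0.3, -0.1]
opening: 0.0856
[-2.80626819e-01  2.36771762e-01  1.69243880e+00 -9.94974956e-04
  1.21646437e+00 -6.80432633e-01] [ 0.0878326  -0.29305217 -0.12151369]
[278.63499816 189.11603947]
```

View pics/w1.png

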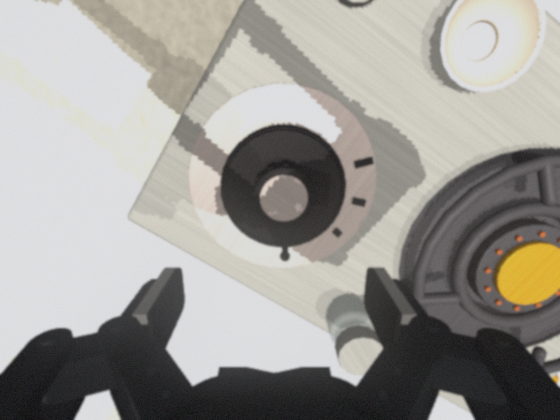

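Run:
```python
from h import *
c=np.load("w1cal.npy",allow_pickle=True).item()
im=cv2.imread("pics/w1.png")
g=im[...,::-1].max(axis=2)
m=(g<50).astype(np.uint8)
m[265:]=0
n,l,st,ce=cv2.connectedComponentsWithStats(m)
for i in range(1,n):
    if st[i][4]>20: print(st[i],ce[i])
cv2.imwrite("pics/w1crop.png",cv2.resize(im[70:280,160:440],None,fx=2.8,fy=2.8,interpolation=cv2.INTER_CUBIC))
def circ(P):
    P=np.array(P);A=np.c_[2*P,np.ones(len(P))];x=np.linalg.lstsq(A,(P**2).sum(1),rcond=None)[0];return x[:2],np.sqrt(x[2]+x[0]**2+x[1]**2)
for i in range(1,n):
    if 20<st[i][4]<300: print(i,ray(c,*ce[i],.064).round(4))
```

```text
[ 257  126   87   88 2124] [313.46986817 173.9086629 ]
[230 146  12  14  34] [235.44117647 151.61764706]
[512 152  30  12 200] [523.435 156.6  ]
[356 159  15   7  46] [363.32608696 162.        ]
[224 165  31  29 220] [237.11818182 179.13181818]
17 [ 0.4716 -0.0486  0.064 ]
18 [0.6918 0.0403 0.064 ]
19 [ 0.5725 -0.0152  0.064 ]
21 [ 0.4811 -0.0697  0.064 ]
```

View pics/w1crop.png

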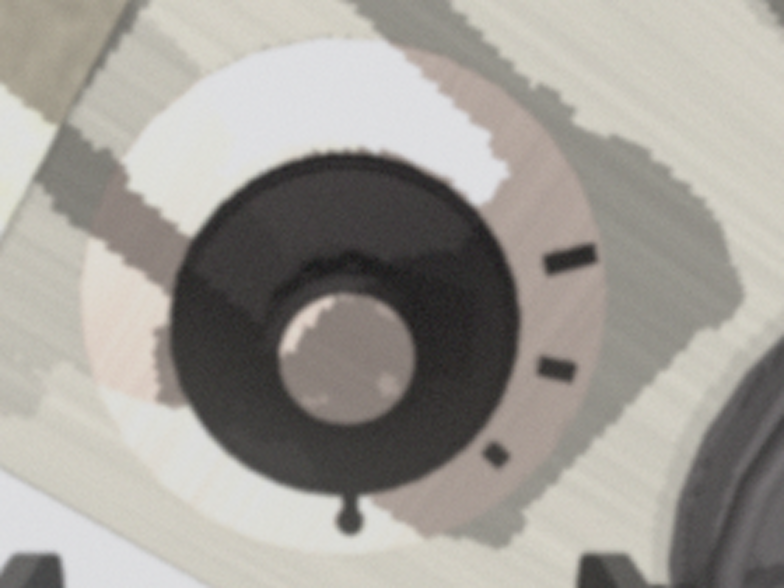

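Run:
```python
from h import *
from scipy.optimize import least_squares as LS
c=np.load("w1cal.npy",allow_pickle=True).item()
px=np.array([[363.6,162.5],[358.9,201.8],[337.1,232.1],[284.6,255.7]]);a=np.array([.5,0,-.5,-1.3])
P=np.array([ray(c,u,v,.062)[:2] for u,v in px])
def f(p):
    return (np.c_[p[0]+.067*np.cos(p[2]+a),p[1]+.067*np.sin(p[2]+a)]-P)[[0,1,2,3]].ravel()
r=LS(f,[.515,-.058,.8]);print(r.x,r.fun.round(4))
x,y=r.x[:2]
print("plate",ray(c,282.5,175.7,.061))
print("off dir stud", r.x[2]-1.3,"stove yaw if bar angle known; image")
# disc height: axis known; find z where disc ray passes
for z in (.074,.078,.082,.086,.09,.094): 
    q=ray(c,283.4,185.2,z); g=ray(c,283.9,197.9,z+.024)
    L=ray(c,160+171/2.8,70+322/2.8,z);R=ray(c,160+520/2.8,70+322/2.8,z)
    print(z,(q[:2]-r.x[:2]).round(4),(g[:2]-r.x[:2]).round(4),np.linalg.norm(L-R).round(4))
s=telemetry.read_state();R=s['eef_rot'];print(s['ee_pos'],(np.array(R).T@(np.array([x,y,0])-np.array(s['ee_pos']))).round(4))
ct=vision.get_calibration("top")
print("top plate/grip check",ray(ct,205+286/3.2,80+439/3.2,.061),ray(ct,205+290/3.2,80+432/3.2,.108))
```

```text
[ 0.51942595 -0.05756042  0.14950237] [-0.0007 -0.0015 -0.0002 -0.      0.0012 -0.0001 -0.0003  0.0017]
plate [ 0.51556136 -0.05251602  0.061     ]
off dir stud -1.1504976323646414 stove yaw if bar angle known; image
0.074 [-0.0014  0.0005] [-0.     -0.0033] 0.102
0.078 [-0.0019  0.0013] [-0.0005 -0.0023] 0.1003
0.082 [-0.0023  0.0021] [-0.0011 -0.0013] 0.0987
0.086 [-0.0028  0.003 ] [-0.0016 -0.0003] 0.0971
0.09 [-0.0033  0.0038] [-0.0022  0.0007] 0.0954
0.094 [-0.0038  0.0047] [-0.0027  0.0017] 0.0938
[ 0.51886777 -0.07747724  0.35354099] [ 0.3535  0.0097 -0.0174]
top plate/grip check [ 0.51506217 -0.05906847  0.061     ] [ 0.51536706 -0.05940193  0.108     ]
```

```bash
python3 -m handwheel '[[[0,0.003,-0.009],0],[[0,0.003,-0.009],0],[[0.025,0,0],0],[[0.025,0,0],0],[[0,0,0],0],[[0,0,0],0],[[0,0,0],0],[[0,0,0],0]]' -0.27 30
python3 - <<'E'
from h import *
s=telemetry.read_state()
p=np.array(s['ee_pos']);R=np.array(s['eef_rot'])
print(p,R.round(4).tolist(),s['opening'],s['ft_force'])
a=p+R[:,0]*(p[2]-.1); print("aim at z.1",a,"tool shift needed",(R.T@(np.array([.517,-.0585,.1])-a)).round(4))
c=vision.get_calibration("wrist");im=vision.capture("wrist"); cv2.imwrite("pics/w2.png",im[:,:,::-1])
E
```

```text
time_s: 2.78
ee_pos: [0.5172, -0.0527, 0.3053]
eef_rot: [[0.0, 0.913, 0.407], [0.001, 0.407, -0.913], [-1.0, 0.001, -0.001]]
ft_force: [-0.2, -0.4, 0.3]
opening: 0.054
[ 0.51721429 -0.05273087  0.30528636] [[0.0002, 0.9133, 0.4073], [0.0013, 0.4073, -0.9133], [-1.0, 0.0007, -0.0011]] 0.054005382898991455 [-0.2336869 -0.4147225  0.2509681]
aim at z.1 [ 0.51725303 -0.0524575   0.10000019] tool shift needed [-0.     -0.0027  0.0054]
```

View pics/w2.png

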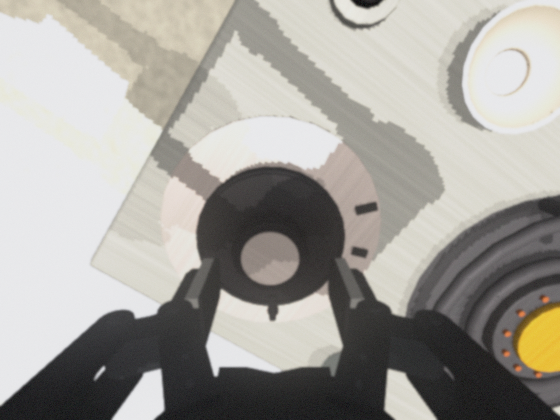

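```bash
python3 -m handwheel '[[[0.005,-0.0027,0.0054],0],[[0,0,0],0],[[0,0,0],0]]'
python3 - <<'E'
from h import *
s=telemetry.read_state()
p=np.array(s['ee_pos']);R=np.array(s['eef_rot'])
a=p+R[:,0]*(p[2]-.1); print(p,"aim",a,"need",(R.T@(np.array([.517,-.0585,.1])-a)).round(4))
c=vision.get_calibration("wrist");im=vision.capture("wrist"); cv2.imwrite("pics/w3.png",im[:,:,::-1])
cv2.imwrite("pics/w3c.png",cv2.resize(cv2.imread("pics/w3.png")[150:350,140:400],None,fx=3,fy=3))
np.save("w3cal.npy",c,allow_pickle=True)
E
```

```text
time_s: 3.08
ee_pos: [0.5179, -0.0596, 0.3026]
eef_rot: [[0.006, 0.913, 0.408], [-0.0, 0.408, -0.913], [-1.0, 0.005, 0.003]]
ft_force: [-0.7, 0.5, -0.1]
opening: 0.0541
[ 0.51788    -0.05958419  0.30257926] aim [ 0.51904905 -0.05962333  0.10000338] need [-0.     -0.0014 -0.0019]
```

View pics/w3c.png

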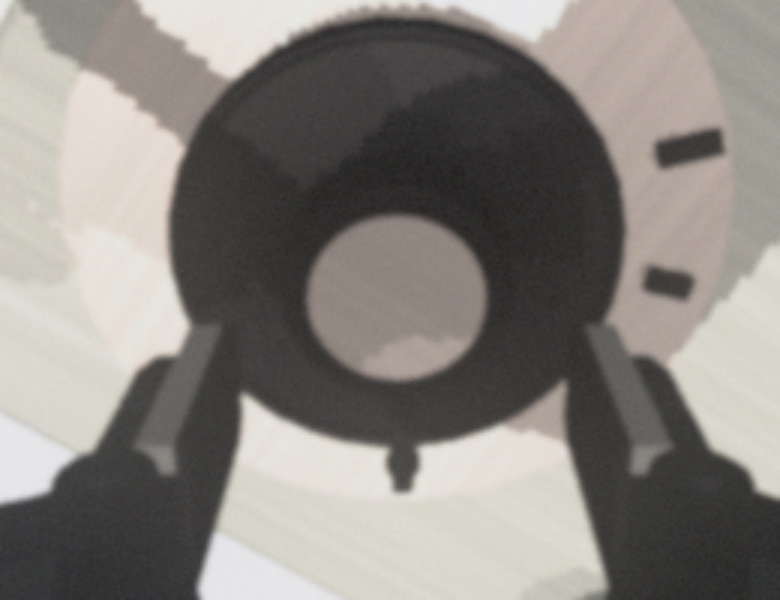

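```bash
python3 - <<'E'
from h import *
c=np.load("w3cal.npy",allow_pickle=True).item()
for z in (.076,.08,.084,.088):
    L=ray(c,140+170/3,226.7,z);R=ray(c,140+624/3,226.7,z)
    print(z,ray(c,272.7,226.7,z)[:2].round(4),ray(c,272.3,249,z+.024)[:2].round(4),np.linalg.norm(L-R).round(4), np.linalg.norm(ray(c,140+306/3,249,z+.024)-ray(c,140+488/3,249,z+.024)).round(4))
E
python3 -m handwheel '[[[0.01,-0.0014,-0.0019],0],[[0.01,0,0],0],[[0,0,0],0]]'
```

```text
0.076 [ 0.5177 -0.0572] [ 0.5196 -0.062 ] 0.1018 0.0367
0.08 [ 0.5171 -0.0558] [ 0.5188 -0.0603] 0.0997 0.0358
0.084 [ 0.5165 -0.0544] [ 0.518  -0.0585] 0.0977 0.035
0.088 [ 0.5158 -0.053 ] [ 0.5172 -0.0568] 0.0956 0.0341
time_s: 3.38
ee_pos: [0.5164, -0.0591, 0.2828]
eef_rot: [[0.009, 0.913, 0.407], [-0.001, 0.407, -0.914], [-1.0, 0.007, 0.005]]
ft_force: [-0.6, 0.1, -0.4]
opening: 0.0541
```

```bash
python3 -m handwheel '[[[0.007,0,0],0],[[0.007,0,0],0],[[0,0,0],0]]';  python3 -m handwheel '[[[0.002,0,0],0],[[0,0,0],0]]'; python3 -c "
from h import *
s=telemetry.read_state();print(s['ft_force'],s['ee_pos'])"
```

```text
time_s: 3.63
ee_pos: [0.5167, -0.0594, 0.2676]
eef_rot: [[0.009, 0.914, 0.406], [-0.001, 0.406, -0.914], [-1.0, 0.007, 0.004]]
ft_force: [0.2, -0.2, -0.1]
opening: 0.0543
time_s: 3.8
ee_pos: [0.5168, -0.0594, 0.2648]
eef_rot: [[0.008, 0.914, 0.407], [-0.001, 0.407, -0.914], [-1.0, 0.007, 0.004]]
ft_force: [-0.6, 0.6, 0.4]
opening: 0.0543
[-0.63953221  0.59156314  0.35370163] [ 0.51677283 -0.05940571  0.2648463 ]
```

```bash
for i in 1; do python3 -m handwheel '[[[0.0015,0,0],0],[[0,0,0],0]]'|grep -E 'pos|force';  python3 -m handwheel '[[[0.0015,0,0],0],[[0,0,0],0]]'|grep -E 'pos|force'; done
```

```text
ee_pos: [0.517, -0.0594, 0.2633]
ft_force: [0.4, -0.2, -0.2]
ee_pos: [0.5172, -0.0595, 0.262]
ft_force: [-0.4, -0.7, -0.4]
```

```bash
python3 -m handwheel '[[[0.0015,0,0],0],[[0,0,0],0]]'|grep -E 'pos|force';  python3 -m handwheel '[[[0.0015,0,0],0],[[0,0,0],0]]'|grep -E 'pos|force'
```

```text
ee_pos: [0.5173, -0.0594, 0.2607]
ft_force: [-0.4, -0.3, -0.7]
ee_pos: [0.5174, -0.0595, 0.2592]
ft_force: [-0.3, -0.4, 0.6]
```

```bash
python3 -m handwheel '[[[0.0015,0,0],0],[[0,0,0],0]]'|grep -E 'pos|force';  python3 -m handwheel '[[[0.0015,0,0],0],[[0,0,0],0]]'|grep -E 'pos|force'
```

```text
ee_pos: [0.5174, -0.0595, 0.2576]
ft_force: [0.3, 0.4, 0.5]
ee_pos: [0.5174, -0.0595, 0.2559]
ft_force: [0.1, 0.8, -0.9]
```

```bash
python3 -m handwheel '[[[0.0015,0,0],0],[[0,0,0],0]]'|grep -E 'pos|force'; python3 -c "
from h import *
im=vision.capture('wrist'); cv2.imwrite('pics/w4.png',im[:,:,::-1])"
```

```text
ee_pos: [0.5174, -0.0595, 0.2542]
ft_force: [-0.1, -0.5, 0.1]
```

View pics/w4.png

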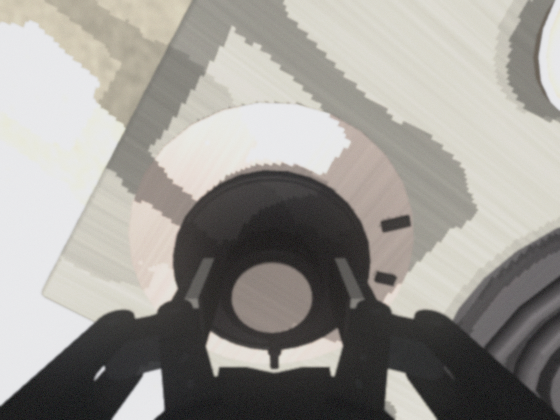

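```bash
python3 -m handwheel '[[[0.0015,0,0],0],[[0,0,0],0]]'|grep -E 'pos|force';  python3 -m handwheel '[[[0.0013,0,0],0],[[0,0,0],0]]'|grep -E 'pos|force'
```

```text
ee_pos: [0.5176, -0.0596, 0.2531]
ft_force: [-0.3, -0.3, 2.5]
ee_pos: [0.5176, -0.0596, 0.2525]
ft_force: [-0.9, 0.4, 4.2]
```

```bash
python3 -m handwheel '[[[0.0013,0,0],0],[[0,0,0],0]]'|grep -E 'pos|force'
```

```text
ee_pos: [0.5175, -0.0596, 0.2521]
ft_force: [-0.7, 0.8, 5.3]
```

```bash
python3 -m handwheel '[[[0,0,0],0],[[0,0,0],0],[[0,0,0],0]]' 1 40; python3 -m handwheel '[[[0,0,0],0],[[0,0,0],0]]'|grep -E 'pos|force|open'; python3 -c "
from h import *
im=vision.capture('wrist'); cv2.imwrite('pics/w5.png',im[:,:,::-1]);print(telemetry.read_state()['ft_torque'])"
```

```text
time_s: 5.77
ee_pos: [0.5166, -0.0599, 0.2541]
eef_rot: [[0.009, 0.913, 0.408], [-0.004, 0.408, -0.913], [-1.0, 0.007, 0.007]]
ft_force: [-0.8, 0.2, 5.2]
opening: 0.0451
ee_pos: [0.5164, -0.0598, 0.2548]
ft_force: [-1.0, -0.3, 2.3]
opening: 0.0448
[0.0724369  0.19631783 0.0073894 ]
```

View pics/w5.png

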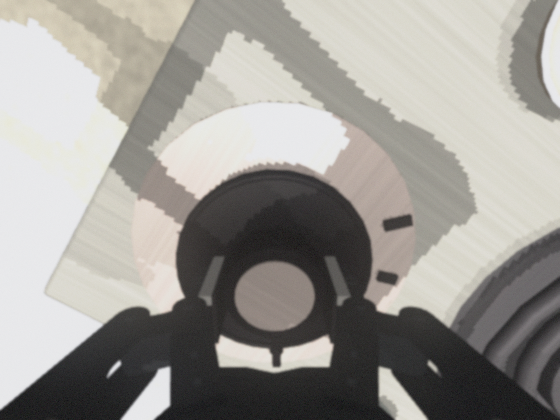

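```bash
python3 -m handwheel '[[[0.0012,0,0],0],[[0.0012,0,0],0]]'|grep -E 'pos|force|open';python3 -m handwheel '[[[0.0012,0,0],0]]'|grep -E 'pos|force|open'
```

```text
ee_pos: [0.5164, -0.0598, 0.2529]
ft_force: [-2.7, 0.1, 9.2]
opening: 0.0451
ee_pos: [0.5164, -0.0598, 0.2523]
ft_force: [-2.6, 0.3, 11.9]
opening: 0.0447
```

```bash
python3 -m handwheel '[[[0.001,0,0],0]]'|grep -E 'pos|force|open';python3 -m handwheel '[[[0.0008,0,0],0]]'|grep -E 'pos|force|open'
```

```text
ee_pos: [0.5164, -0.0598, 0.252]
ft_force: [-2.1, 1.5, 12.3]
opening: 0.0446
ee_pos: [0.5164, -0.0598, 0.2521]
ft_force: [-2.5, 0.4, 12.2]
opening: 0.0448
```

```bash
python3 -m handwheel '[[[0.0012,0,0],0],[[0.001,0,0],-0.03],[[0.001,0,0],-0.03]]'|grep -E 'pos|rot|force|open';python3 -c "
from h import *
s=telemetry.read_state();print(s['ft_torque'],s['ft_force'])"
```

```text
ee_pos: [0.5163, -0.0597, 0.252]
eef_rot: [[0.011, 0.886, 0.463], [-0.004, 0.464, -0.886], [-1.0, 0.008, 0.009]]
ft_force: [-4.1, -0.2, 12.3]
opening: 0.0446
[ 0.1456096   0.67920896 -0.01046031] [-4.13656891 -0.16758467 12.34288927]
```

```bash
python3 -m handwheel '[[[0.0012,0,0],-0.04],[[0.0011,0,0],-0.05],[[0.0011,0,0],-0.05]]'|grep -E 'pos|rot|force|open';python3 -c "
from h import *
s=telemetry.read_state();print(s['ft_torque'],s['ft_force'])
im=vision.capture('wrist'); cv2.imwrite('pics/w6.png',im[:,:,::-1])"
```

```text
ee_pos: [0.5163, -0.0595, 0.2519]
eef_rot: [[0.013, 0.809, 0.587], [-0.004, 0.587, -0.809], [-1.0, 0.008, 0.011]]
ft_force: [-2.5, 1.3, 12.2]
opening: 0.0452
[ 0.21229993  0.6486     -0.05477216] [-2.4723345   1.27339993 12.20649651]
```

View pics/w6.png

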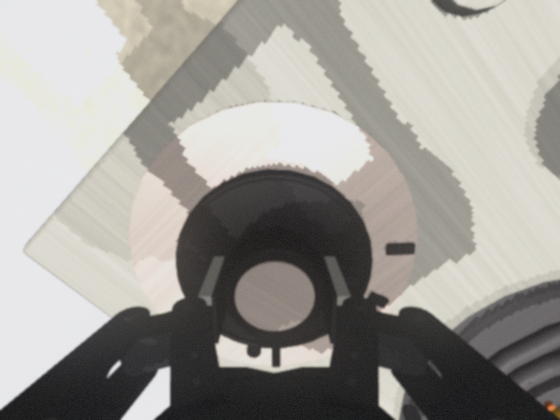

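```bash
python3 -m handwheel '[[[0.0012,0,0],-0.08],[[0.0012,0,0],-0.08],[[0.0012,0,0],-0.08]]'|grep -E 'pos|rot|force|open';python3 -c "
from h import *
s=telemetry.read_state();print(s['ft_torque'],s['ft_force'])"
```

```text
ee_pos: [0.5163, -0.0592, 0.2518]
eef_rot: [[0.015, 0.638, 0.77], [-0.004, 0.77, -0.638], [-1.0, 0.007, 0.014]]
ft_force: [-3.1, 1.0, 13.3]
opening: 0.0448
[ 0.24885376  0.71202148 -0.06080927] [-3.06958147  1.04789307 13.31497615]
```

```bash
python3 -m handwheel '[[[0.0012,0,0],-0.08],[[0.0012,0,0],-0.08]]'|grep -E 'pos|rot|force|open';python3 -c "
from h import *
s=telemetry.read_state();print(s['ft_torque'],s['ft_force'],np.arctan2(s['eef_rot'][1][1],s['eef_rot'][0][1])-.4192)"
```

```text
ee_pos: [0.5164, -0.059, 0.2518]
eef_rot: [[0.016, 0.501, 0.865], [-0.003, 0.865, -0.501], [-1.0, 0.005, 0.016]]
ft_force: [-2.9, 2.0, 13.7]
opening: 0.0447
[0.197233   0.69470917 0.01166936] [-2.86545498  1.98906539 13.73060413] 0.6268673025786116
```

```bash
python3 -m handwheel '[[[0.001,0,0],-0.08],[[0.0008,0,0],-0.08],[[0.0006,0,0],-0.08],[[0.0006,0,0],-0.08]]'|grep -E 'pos|rot|force|open';python3 -c "
from h import *
s=telemetry.read_state();print(s['ft_torque'],s['ft_force'],np.arctan2(s['eef_rot'][1][1],s['eef_rot'][0][1])-.4192)
im=vision.capture('wrist'); cv2.imwrite('pics/w7.png',im[:,:,::-1])"
```

```text
ee_pos: [0.5162, -0.0584, 0.2528]
eef_rot: [[0.018, 0.189, 0.982], [-0.002, 0.982, -0.189], [-1.0, 0.001, 0.018]]
ft_force: [-4.3, 0.8, 9.5]
opening: 0.0447
[ 0.21887008  0.49424205 -0.06379343] [-4.32007818  0.83082782  9.47352069] 0.9618927975479179
```

View pics/w7.png

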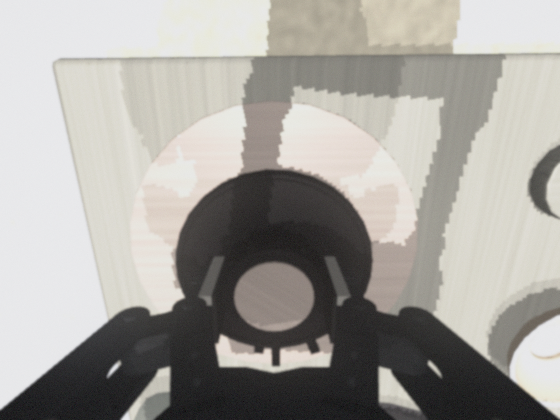

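```bash
python3 -m handwheel '[[[0.0006,0,0],-0.085],[[0.0005,0,0],-0.085],[[0.0004,0,0],-0.085],[[0.0004,0,0],-0.06]]'|grep -E 'pos|rot|force|open';python3 -c "
from h import *
s=telemetry.read_state();print(s['qpos'][5],s['ft_torque'],s['ft_force'],np.arctan2(s['eef_rot'][1][1],s['eef_rot'][0][1])-.4192)"
```

```text
ee_pos: [0.516, -0.0578, 0.2533]
eef_rot: [[0.019, -0.141, 0.99], [-0.001, 0.99, 0.141], [-1.0, -0.003, 0.019]]
ft_force: [-1.8, 0.8, 8.4]
opening: 0.0444
-1.9622670066840018 [ 0.19581721  0.44953291 -0.04875977] [-1.81757169  0.80571792  8.41619702] 1.292952795302976
```

```bash
python3 -m handwheel '[[[0.0003,0,0],-0.008],[[0.0002,0,0],0],[[0,0,0],0]]'|grep -E 'pos|rot|force|open';python3 -c "
from h import *
s=telemetry.read_state();print(s['ft_torque'],s['ft_force'],np.arctan2(s['eef_rot'][1][1],s['eef_rot'][0][1])-.4192)
np.save('w8cal.npy',vision.get_calibration('wrist'),allow_pickle=True)
im=vision.capture('wrist'); cv2.imwrite('pics/w8.png',im[:,:,::-1])
cv2.imwrite('pics/w8c.png',cv2.resize(im[300:380,180:380,::-1],None,fx=4,fy=4,interpolation=cv2.INTER_CUBIC))"
```

```text
ee_pos: [0.5159, -0.0578, 0.2539]
eef_rot: [[0.019, -0.151, 0.988], [-0.001, 0.989, 0.151], [-1.0, -0.003, 0.019]]
ft_force: [-0.6, 0.2, 5.1]
opening: 0.0446
[ 0.10926672  0.44567214 -0.02529959] [-0.56754994  0.21337288  5.13963931] 1.3033282862052737
```

View pics/w8c.png

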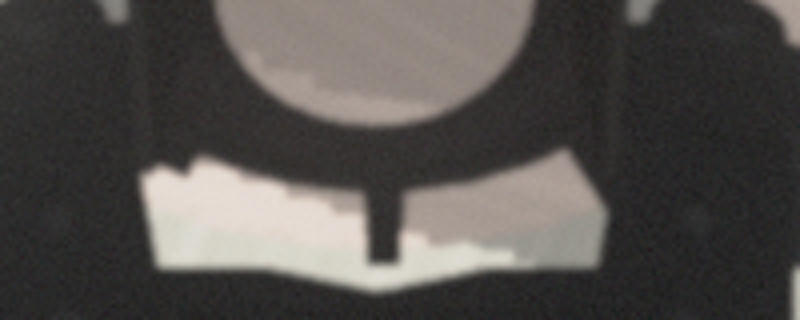

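```bash
python3 -m handwheel '[[[0,0,0],0],[[0,0,0],0],[[0,0,0],0]]' -0.2 40|grep -E 'pos|rot|force|open'; python3 -m handwheel '[[[-0.002,0,0],0],[[-0.008,0,0],0],[[-0.02,0,0],0],[[-0.03,0,0],0],[[0,0,0],0]]'|grep -E 'time|pos|rot|force|open';python3 -c "
from h import *
s=telemetry.read_state();print(s['qpos'])
np.save('w9cal.npy',vision.get_calibration('wrist'),allow_pickle=True)
im=vision.capture('wrist'); cv2.imwrite('pics/w9.png',im[:,:,::-1])
cv2.imwrite('pics/w9c.png',cv2.resize(im[130:340,150:410,::-1],None,fx=3,fy=2.8,interpolation=cv2.INTER_CUBIC))"
```

```text
ee_pos: [0.5162, -0.058, 0.2535]
eef_rot: [[0.02, -0.151, 0.988], [-0.001, 0.989, 0.151], [-1.0, -0.004, 0.02]]
ft_force: [-0.7, 0.6, 3.2]
opening: 0.0509
time_s: 9.05
ee_pos: [0.5148, -0.0578, 0.3137]
eef_rot: [[0.014, -0.151, 0.988], [0.001, 0.989, 0.151], [-1.0, -0.001, 0.014]]
ft_force: [0.8, 0.0, 0.9]
opening: 0.0512
[-0.24789358  0.25705485  1.77362123  0.00515985  1.09744636 -1.97244252]
```

View pics/w9.png

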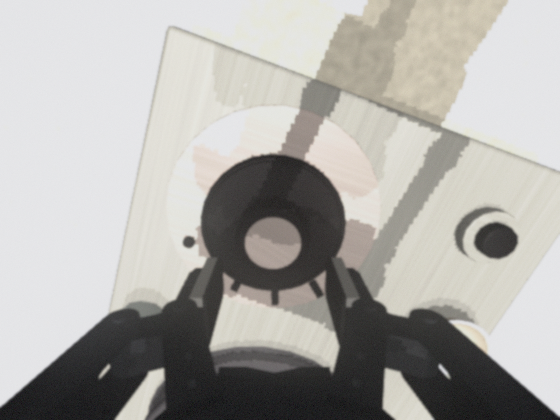

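```bash
python3 -m handwheel '[[[-0.03,0,0],0],[[-0.03,0,0],0],[[0,0,0],0],[[0,0,0],0]]' |grep -E 'time|pos|rot|force|open';python3 -c "
from h import *
np.save('w10cal.npy',vision.get_calibration('wrist'),allow_pickle=True)
im=vision.capture('wrist'); cv2.imwrite('pics/w10.png',im[:,:,::-1])
cv2.imwrite('pics/w10c.png',cv2.resize(im[70:290,170:430,::-1],None,fx=3,fy=2.7,interpolation=cv2.INTER_CUBIC))
t=vision.capture('top');cv2.imwrite('pics/top2.png',cv2.resize(t[170:265,205:365,::-1],None,fx=5,fy=5,interpolation=cv2.INTER_CUBIC))"
```

```text
time_s: 9.43
ee_pos: [0.5119, -0.0573, 0.371]
eef_rot: [[0.004, -0.151, 0.989], [0.004, 0.989, 0.151], [-1.0, 0.003, 0.005]]
ft_force: [0.1, -0.2, -0.4]
opening: 0.0511
```

View pics/w10.png

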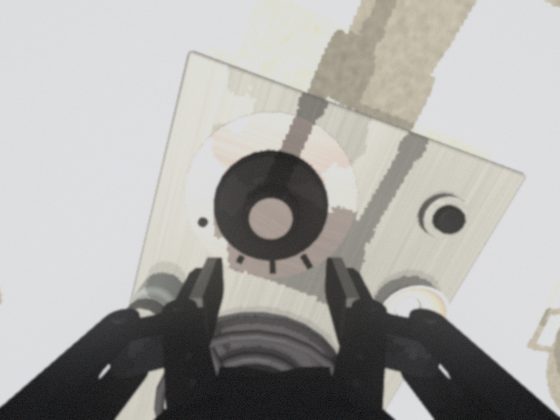

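View pics/w10c.png

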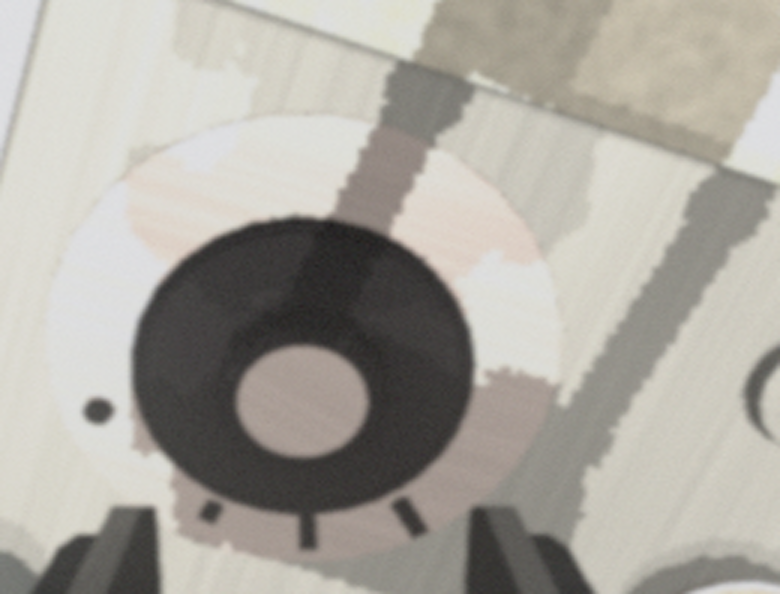

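Run:
```python
from h import *
im=cv2.imread("pics/w10.png"); sub=im[180:260,405:485]
g=sub.max(axis=2); m=(g<60).astype(np.uint8)
n,l,st,ce=cv2.connectedComponentsWithStats(m)
for i in range(1,n):
    if st[i][4]>40: print(st[i],ce[i]+[405,180])
c=np.load("w10cal.npy",allow_pickle=True).item()
print(ray(c,449.5,219,.078))
cv2.imwrite("pics/ign.png",cv2.resize(sub,None,fx=6,fy=6,interpolation=cv2.INTER_CUBIC))
```

```text
[0.50530841 0.10155911 0.078     ]
```

View pics/ign.png

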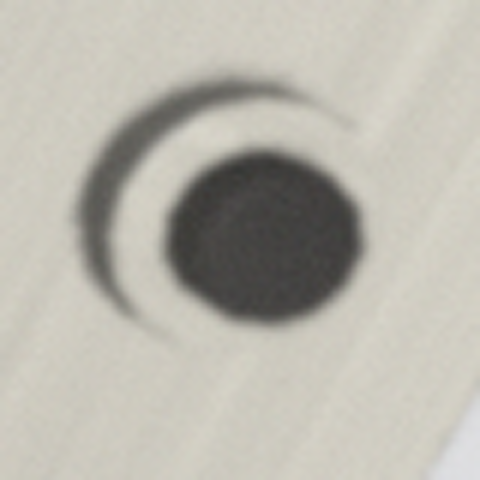

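View pics/top2.png

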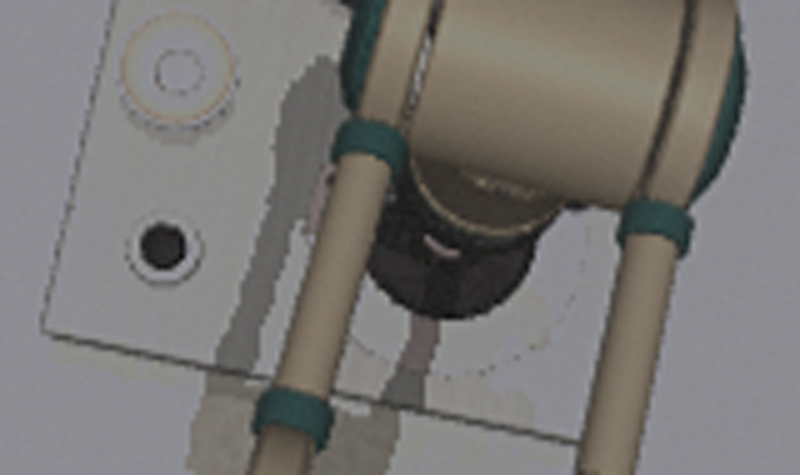

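```bash
python3 -m handwheel '[[[0,0.031,0.003],0],[[0,0.031,0.003],0],[[0,0.031,0.003],0],[[0,0.031,0.003],0],[[0,0.031,0.003],0],[[0.03,0,0],0],[[0.03,0,0],0],[[0,0,0],0],[[0,0,0],0]]' 1 20 ;python3 - <<'E'
from h import *
s=telemetry.read_state()
p=np.array(s['ee_pos']);R=np.array(s['eef_rot'])
a=p+R[:,0]*(p[2]-.078)/-R[2,0]; print(p,"aim",a,"need",(R.T@(np.array([.5045,.101,.078])-a)).round(4))
im=vision.capture("wrist"); cv2.imwrite("pics/w11.png",im[:,:,::-1])
E
```

```text
time_s: 10.28
ee_pos: [0.5002, 0.1048, 0.2971]
eef_rot: [[-0.015, -0.148, 0.989], [0.004, 0.989, 0.148], [-1.0, 0.006, -0.014]]
ft_force: [0.4, -0.7, 0.1]
opening: 0.0001
[0.5002033  0.10481416 0.29713853] aim [0.49687066 0.10570393 0.078     ] need [-0.0001 -0.0058  0.0068]
```

View pics/w11.png

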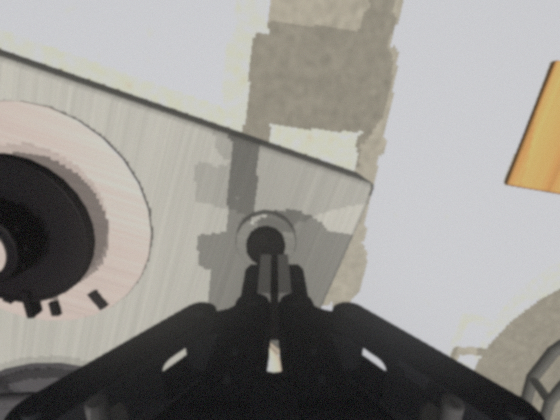

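```bash
python3 -m handwheel '[[[0,-0.0058,0.0068],0],[[0.014,0,0],0],[[0.01,0,0],0],[[0,0,0],0]]'|grep -E 'force|open' ;python3 - <<'E'
from h import *
s=telemetry.read_state()
p=np.array(s['ee_pos']);R=np.array(s['eef_rot'])
a=p+R[:,0]*(p[2]-.078)/-R[2,0]; print(p,R[:,0],"aim",a,"need",(R.T@(np.array([.5045,.101,.078])-a)).round(4))
np.save('w12cal.npy',vision.get_calibration('wrist'),allow_pickle=True)
im=vision.capture("wrist"); cv2.imwrite("pics/w12.png",im[:,:,::-1])
im=vision.capture("scene"); cv2.imwrite("pics/s12.png",cv2.resize(im[170:290,200:360,::-1],None,fx=5,fy=5))
E
```

```text
ft_force: [0.3, 0.0, -0.0]
opening: -0.0003
[0.51136257 0.09721153 0.2766357 ] [-0.00733444  0.00340027 -0.99996732] aim [0.50990565 0.09788697 0.078     ] need [ 0.0001  0.0039 -0.0049]
```

View pics/w12.png

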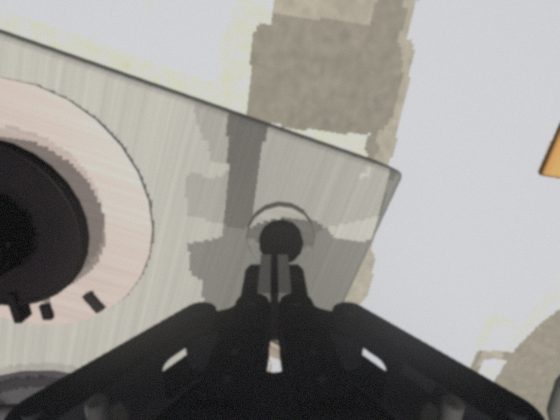

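View pics/s12.png

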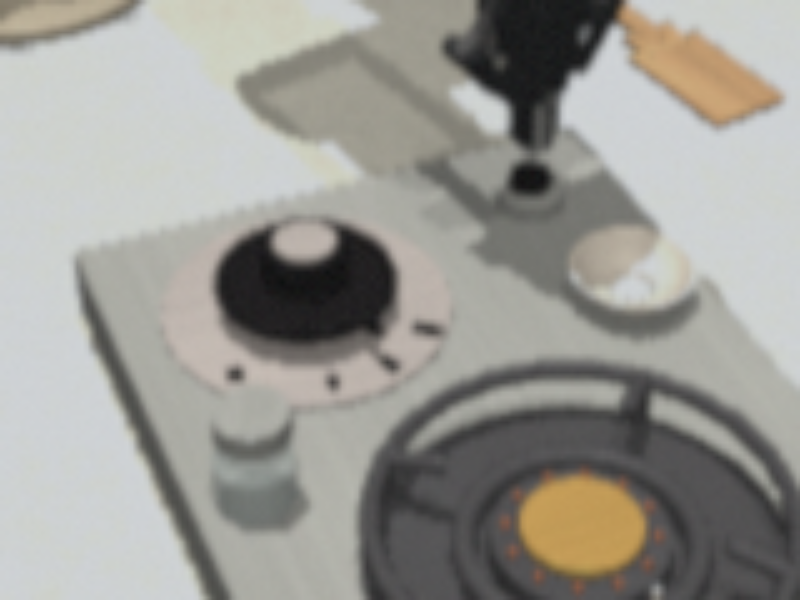

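```bash
python3 -m handwheel '[[[0.003,0.0035,-0.0045],0],[[0,0,0],0],[[0,0,0],0]]'|grep -E 'force|open' ;python3 - <<'E'
from h import *
s=telemetry.read_state()
p=np.array(s['ee_pos']);R=np.array(s['eef_rot'])
a=p+R[:,0]*(p[2]-.078)/-R[2,0]; print(p,R[:,0],"aim",a,"need",(R.T@(np.array([.5045,.101,.078])-a)).round(4))
c=vision.get_calibration('wrist')
im=vision.capture("wrist"); cv2.imwrite("pics/w13.png",cv2.resize(im[180:330,180:380,::-1],None,fx=4,fy=4))
print(proj(c,[.5045,.101,.078]), proj(c,p+R[:,0]*.173))
E
```

```text
ft_force: [0.3, -0.9, -0.8]
opening: -0.0002
[0.50766681 0.09960856 0.27743643] [-3.15578997e-04  3.93292066e-03 -9.99992216e-01] aim [0.50760387 0.10039293 0.078     ] need [ 0.     0.001 -0.003]
[275.60355164 242.39213766] [273.79934168 268.86495733]
```

View pics/w13.png

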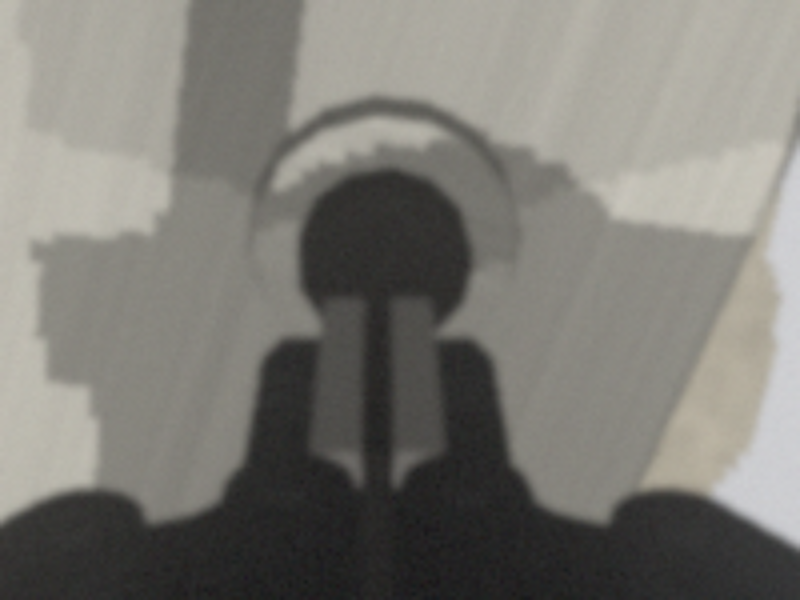

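```bash
python3 -m handwheel '[[[0.006,0.001,-0.003],0],[[0.006,0,0],0],[[0.005,0,0],0],[[0,0,0],0],[[0,0,0],0]]'|grep -E 'force|open' ;python3 - <<'E'
from h import *
s=telemetry.read_state()
p=np.array(s['ee_pos']);R=np.array(s['eef_rot'])
a=p+R[:,0]*(p[2]-.078)/-R[2,0]; print(p,R[:,0],"aim",a,"need",(R.T@(np.array([.5045,.101,.078])-a)).round(4))
E
```

```text
ft_force: [-0.2, -0.2, -0.8]
opening: -0.0003
[0.50369702 0.10060337 0.25920989] [ 6.78124779e-06  3.97611816e-03 -9.99992095e-01] aim [0.50369825 0.10132389 0.078     ] need [-0.     -0.0004  0.0007]
```

```bash
python3 -m handwheel '[[[0.0025,0,0.0006],0],[[0,0,0],0]]'|grep -E 'pos|force';python3 -m handwheel '[[[0.0015,0,0],0],[[0,0,0],0]]'|grep -E 'pos|force';  python3 -m handwheel '[[[0.0015,0,0],0],[[0,0,0],0]]'|grep -E 'pos|force';  python3 -m handwheel '[[[0.0015,0,0],0],[[0,0,0],0]]'|grep -E 'pos|force'
```

```text
ee_pos: [0.5043, 0.1007, 0.2561]
ft_force: [0.2, -0.0, -0.5]
ee_pos: [0.5046, 0.1008, 0.2547]
ft_force: [-1.4, -1.2, 1.5]
ee_pos: [0.5046, 0.1008, 0.2536]
ft_force: [-0.4, 0.9, 3.1]
ee_pos: [0.5046, 0.1008, 0.2525]
ft_force: [-1.5, -0.3, 4.1]
```

```bash
python3 -m handwheel '[[[0.0015,0,0],0],[[0.0015,0,0],0]]'|grep -E 'pos|force';python3 -m handwheel '[[[0.0015,0,0],0],[[0.0013,0,0],0]]'|grep -E 'pos|force'
```

```text
ee_pos: [0.5045, 0.1008, 0.2501]
ft_force: [-2.4, 0.1, 4.9]
ee_pos: [0.5044, 0.1008, 0.2492]
ft_force: [-4.8, -0.2, 19.3]
```

Run:
```python
from h import *
im=vision.capture("wrist"); cv2.imwrite("pics/w14.png",cv2.resize(im[200:300,210:340,::-1],None,fx=6,fy=6,interpolation=cv2.INTER_CUBIC))
im=vision.capture("scene"); cv2.imwrite("pics/s14.png",cv2.resize(im[180:230,280:350,::-1],None,fx=10,fy=10,interpolation=cv2.INTER_CUBIC))
s=telemetry.read_state();print(s['ee_pos'],s['ft_force'],s['ft_torque'])
```

```text
[0.50435573 0.10078117 0.24930854] [-3.20522399 -0.02115619 15.29015855] [-0.13399159  0.78694851 -0.02573694]
```

View pics/w14.png

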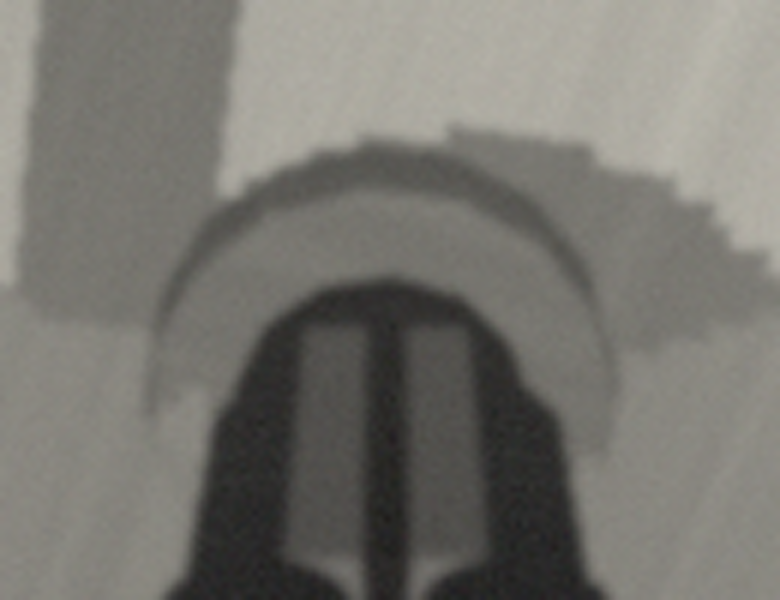

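View pics/s14.png

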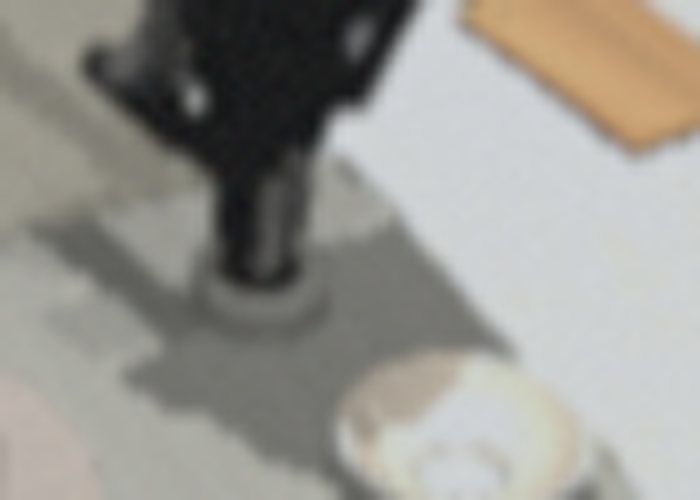

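```bash
python3 -m handwheel '[[[0,0,0],0],[[-0.004,0,0],0],[[-0.008,0,0],0],[[-0.02,0,0],0],[[-0.03,0,0],0],[[-0.03,0,0],0],[[-0.03,0,0],0],[[0,-0.005,-0.03],0],[[0,-0.005,-0.03],0],[[0,0,0],0],[[0,0,0],0],[[0,0,0],0]]'
python3 - <<'E'
from h import *
np.save('w15cal.npy',vision.get_calibration('wrist'),allow_pickle=True)
for n in("wrist","scene","top"):
    im=vision.capture(n); cv2.imwrite(f"pics/{n}15.png",im[:,:,::-1])
im=cv2.imread("pics/scene15.png");cv2.imwrite("pics/s15.png",cv2.resize(im[170:290,200:360],None,fx=5,fy=5,interpolation=cv2.INTER_CUBIC))
E
```

```text
time_s: 13.58
ee_pos: [0.4464, 0.0812, 0.3788]
eef_rot: [[0.007, -0.145, 0.989], [0.004, 0.989, 0.145], [-1.0, 0.003, 0.008]]
ft_force: [-0.2, -0.2, 0.2]
opening: -0.0001
```

View pics/wrist15.png

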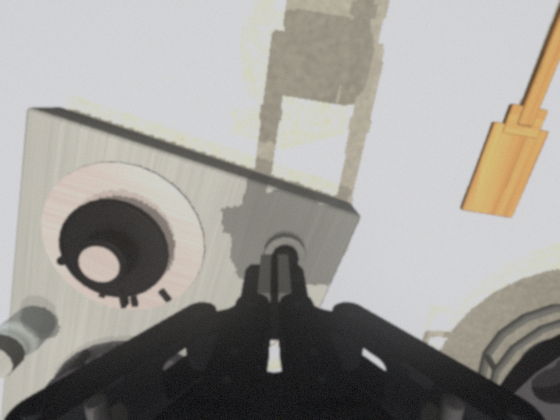

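View pics/s15.png

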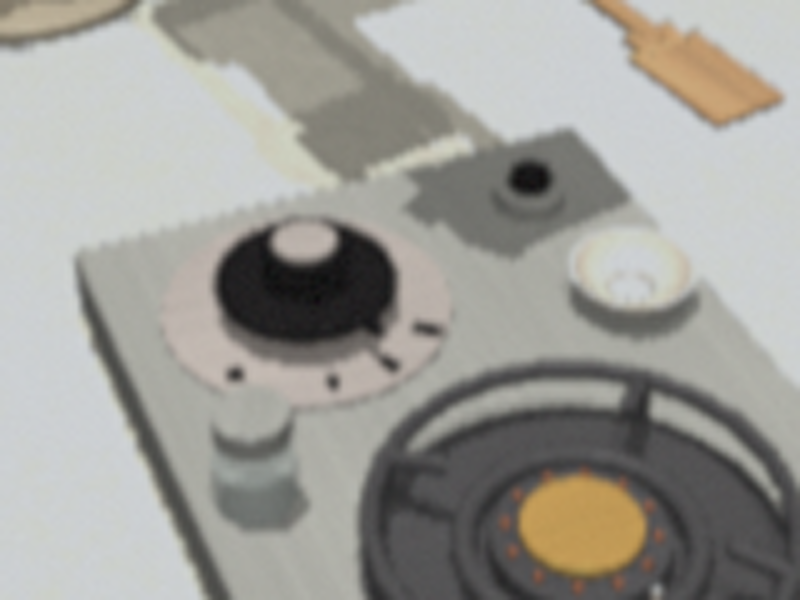

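View pics/top15.png

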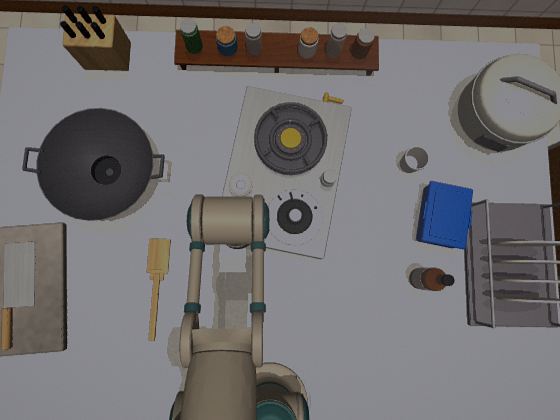

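Run:
```python
from h import *
im=cv2.imread("pics/top15.png");cv2.imwrite("pics/t15.png",cv2.resize(im[180:250,265:335],None,fx=8,fy=8,interpolation=cv2.INTER_CUBIC))
c=vision.get_calibration("top"); A=np.array([.517,-.058]);th=.1495
for n,dz,r,a in[("mid",.063,.067,0),("short",.063,.067,-.5),("long",.063,.067,.5),("tip@1.30",.082,.06,0),("tip@1.25",.082,.06,-.05),("tip@1.35",.082,.06,.05),("axis disc",.082,0,0)]:
    q=proj(c,[A[0]+r*np.cos(th+a),A[1]+r*np.sin(th+a),dz]);print(n,((q-[265,180]+.5)*8-.5).round(1))
```

```text
mid [210.9 110.7]
short [302.6 122.2]
long [125.  144.1]
tip@1.30 [216.6 120.6]
tip@1.25 [225.1 119.8]
tip@1.35 [208.2 121.9]
axis disc [239.5 288.2]
```

View pics/t15.png

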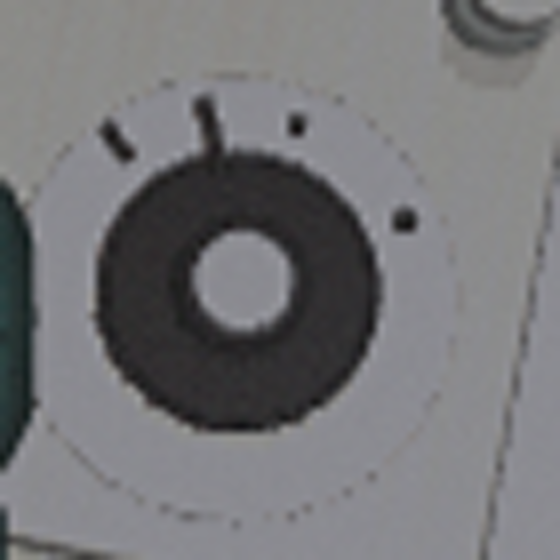

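```bash
python3 -c "
from workcell import workorder
print(workorder.finish_job())"
```

```text
the job is handed in; nothing more can be done
None
```

I set the gas wheel to the middle bar and pressed and released the igniter, then handed the job in at about 14 s of the 61 s. No verdict was reported.

- **Wheel:** I felt for the disc, gripped it lightly and pressed with 12–14 N. That is past the 11 N that frees the catch and below the 16 N at which the spring bottoms out. I turned it about 1.30 rad anticlockwise by the tool's own angle, with about 0.06 N m of twist (its normal friction), and released it. After release, the wrist and top pictures show the pointer in line with the middle bar. I did not measure that it sprang fully up.
- **Igniter:** I pressed it with shut fingers until the force rose sharply, peaking at 19.3 N at the readings taken, against the 25 N limit. That is well above the 6 N needed, because the last step met the stop. I measured about 5.5–6 mm of travel, and the pictures show the button level with its collar. After release, the scene picture shows it standing up again.
- **Surroundings:** In the last pictures the salt jar, dish, wok and the other objects look where they were. The arm stands clear of everything.
- **Disagreement:** The wheel's axis came out 2–4 mm different between the wrist and top cameras. I used a middle value, which left a small sideways force of up to 4 N while turning. The grip held, and the pointer kept its place relative to the fingers.

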